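# Unpin a parts washer's spring-balanced lid and hold it just short of balance

## Robot

A 6-joint arm with a two-finger parallel gripper is mounted at the origin on the work surface. World frame = base frame: x ahead of the robot, y to its left, z up, the work surface at z = 0. Lengths are in m, angles in rad, forces in N, time in s.
With the tool pointing down it reaches from about 0.35 to 0.975 m from the base axis. Payload 4.9 kg.
Tool frame: the origin (TCP) lies midway between the tips of the shut fingers; the grasp point (between the pads) lies 19 mm behind it; z points along the fingers, y is the line along which they close (so a half turn about z gives the same grasp; the last joint's range is limited). The gripper opens to 85 mm and grips with 20 to 120 N. Pads are 22 mm wide; open, the fingers measure 114 mm over their backs; the gripper's body (76 mm by 85 mm) begins 54 mm behind the grasp point. The pads swing forward as they close: fully open they stand 13 mm farther back than shut.
Start: joints at [0.998, 0.053, 1.613, -0, 1.476, -0.119], TCP at [0.274, 0.562, 0.2] pointing down, gripper open.
Joint ranges: [-3.01, 3.01], [-1.01, 2.22], [0.06, 2.58], [-1.02, 4.17], [0.09, 2.62], [-3.14, 3.14]. Speed limits (rad/s): [2.57, 2.57, 3.14, 3.14, 3.14, 3.14].

## Interface

Orientations are given as a rotation vector (axis times angle).
In Python, from station import ctrl gives the robot as it stands.
- The arm moves only by the tool step_arm, never from a script. Its argument "targets" is a list of rows, each an object with "travel": the shift along the world's x, y, z as a fraction of full scale, a list of three; "angular": the turn, a rotation vector about the world's x, y, z as a fraction of full scale, a list of three; "gripper": the opening, from 0 (shut) to 1 (fully open). In form: [{"travel": [x, y, z], "angular": [rx, ry, rz], "gripper": gripper}, ...]. A call has 1 to 10 rows; each row is the pose to reach, as a shift and turn from the pose commanded when the call began; what a row does not reach only later rows make up. Full scale, the value 1, is 0.6 m for a shift and pi/4 rad for a turn. A row lasts 1/10 s, in which the tool goes at most 50 mm and 8.59 degrees, less where a joint would pass 70% of its speed; a pose out of reach is approached as far as the arm can. A call with a number of a shift or a turn outside -1 to 1 is refused whole. A call with a gripper value outside its range is refused whole. The fingers move at their own pace and stop on an object; "squeeze" is the grip in N (left out, the last holds). Time passes only in rows, so rows that repeat a pose let the fingers close. It gives the time, the measured TCP pose, the force, the opening and the grip force at its end, in the units of the state.
- ctrl.get_obs(): the state, without advancing time (a new reading comes with each control period).
- ctrl.get_image(name): name is "side" or "top" or "wrist"; returns a dict with "img" (420x560x3 uint8, red, green, blue), "fx", "fy", "cx", "cy" (pixels), "rvec" (rotation vector, rad) and "tvec" (3), from world to camera coordinates, as OpenCV has them. Camera axes: x right, y down, z forward; pixel columns grow to the right and rows downward; lengths in m; the calibration is good to about 2 mm. A picture is of the moment at which its call begins. There is no depth.
- ctrl.finish_job(): hands the job in; it is judged then, once.
The state is a dict: "t": time; "q": joint angles; "dq": joint speeds; "effort": joint torques, N m; "tool_pos": TCP position; "tool_rot": TCP orientation; "contact_force": force on the tool from outside, world axes, zero at the start; "wrist_torque": the same for the moment, N m; "opening": finger opening in m; "grip_force": force on a finger pad.
Only numpy, scipy, OpenCV 4.12 (cv2) and the standard library are available. Lean on these libraries where they do the work, as an engineer would, in place of code of your own. Each camera call takes 0.05 s, during which the arm holds its last target. There are 200 camera calls.

## Task

The stay of the parts washer's lid is to be refitted: draw the locking pin out of the hasp and park it in the notches of the pin rest, its knob beyond the end, with the lid still shut. Then take the lid by its T-handle, raise it at least 5 degrees past its balance point without letting it swing on to its stop, bring it back and hold it still about 5 to 10 degrees below the balance point: the program finishes while the gripper is still holding the lid there. Leave the tin, the bearing and the seal where they are.

Things in the scene. Friction and masses are not known exactly. Their poses are not given: they have to be found in the camera images.
- tank: Grey steel parts washer fixed to the bench: tank 180 (x) by 300 (y) by 100 mm high, its lid at 100 to 108 mm. Origin: centre of its underside; x points from the front (T-handle, hasp) to the hinge at the back, y to its left, z up. Does not move in a run, but place and yaw differ.
- hasp (a point): Bore centre of the hasp at the left front, at x = -113, y = 100, z = 138 mm in the tank's frame. Two fixed steel cheeks, 6 mm thick, 20 mm either side (y = 80 and 120 mm), 45 mm deep in x, up to z = 160 mm; between them a steel tongue on the lid. An 11 mm bore through all three along the tank's y. With the pin in, the lid cannot open.
- lid (a joint): Lid's opening angle in rad: 0 shut (level), 1.6 at its stop; the front rises as it grows. 1.3 kg, a torsion spring carries part of it: balance point at 0.95 rad (54 deg). Below that it falls shut, above it swings up to the stop by itself. Lifting at the handle takes about 2.5 N at first, falling to 0 at balance. Almost no hinge friction.
- lid_hinge (a point): Point on the hinge axis (along the tank's y) at mid width: x = 90, y = 0, z = 104 mm in the tank's frame.
- lid_handle (a point): Centre of the T-handle: black round crossbar along y, 18 mm thick, 44 mm long, on a flat stem (14 by 8 mm), 45 mm ahead of the lid's front edge in the lid's plane. In the tank's frame at lid angle a: x = 90 - 225 cos a, y = 0, z = 104 + 225 sin a mm. Its ends are free: pinched by them (44 mm) from above, it turns between the pads as the lid swings.
- pin: Locking pin, about 50 g: steel shaft 8 mm thick, 64 mm long, and black round knob 22 mm thick, 36 mm long. Origin: on its axis where shaft meets knob; its y axis runs to the knob's end (shaft y 0 to -64, knob 0 to 36 mm); x, z turn as it rolls. Starts in the hasp, knob to the tank's left, origin 28 mm left of the bore centre; drawn 65 mm along the tank's +y it is free.
- pin_knob (a point): Centre of the pin's knob, 18 mm from the pin's origin: where to grip it (22 mm across).
- pin_mid (a point): Point on the shaft's axis 28 mm from the pin's origin towards the tip; it belongs at rest_seat.
- rest: Steel pin rest fixed to the bench left or right of the tank: base 70 by 70 mm, block 44 by 46 mm, two upright cheeks 6 mm thick at y = -20 and +20 mm, 96 mm high, each with a notch open at the top, 16 mm wide (x), bottom at z = 76 mm. A parked pin lies level along the rest's y in both notches, knob outside at either end. Origin: centre of its underside. Place and yaw differ.
- rest_seat (a point): Point midway between the two notches on the axis of a seated pin, 80 mm above the bench; a pin with pin_mid here has its knob's shoulder 5 mm outside a cheek.
- tin: White round tin, 84 mm diameter, 85 mm high, standing on the other side of the tank from the rest; origin at the centre of its underside. Leave alone.
- bearing: Steel bearing ring lying flat, 52 mm outside, 24 mm inside diameter, 18 mm high; origin at the centre of its underside. Leave alone.
- seal: Black rubber seal ring lying flat, 60 mm outside, 38 mm inside diameter, 10 mm high; origin at the centre of its underside. Leave alone.
Mind the look-alikes: they are no part of the job. Leave any orange or white look-alike of the pin alone.

How it is judged:
On the way, in this order (a step that is already met when the one before it is completed fails the run):
1. the pin lies parked in both notches of the rest, let go, the lid still shut (x of pin_mid in the frame of rest_seat between -0.006 and 0.006 m and y of pin_mid in the frame of rest_seat between -0.014 and 0.014 m and z of pin_mid in the frame of rest_seat between -0.005 and 0.005 m and angle between the y axis of pin and the y axis of rest, either way round below 0.15 rad and contact force between each of the arm, the fingers and pin below 0.05 N and linear speed of pin below 0.02 m/s and value of joint lid below 0.08 rad), for 0.2 s.
2. the lid is raised past its balance point (more than 1.0 rad) (value of joint lid above 1 rad), for 0.1 s.
At the end, for the whole second after the job is handed in: The gripper alone holds the lid still (under 0.05 rad/s) at 0.74 to 0.91 rad, just below balance (0.95); the pin lies untouched in both notches of the rest, pin_mid within 6 mm across, 14 mm along and 5 mm in height of rest_seat, its axis within 0.15 rad of the rest's y axis (value of joint lid between 0.74 and 0.91 rad and velocity of joint lid between -0.05 and 0.05 rad/s and contact force between any of the fingers, the arm and lid above 0.2 N and x of pin_mid in the frame of rest_seat between -0.006 and 0.006 m and y of pin_mid in the frame of rest_seat between -0.014 and 0.014 m and z of pin_mid in the frame of rest_seat between -0.005 and 0.005 m and angle between the y axis of pin and the y axis of rest, either way round below 0.15 rad and contact force between each of the arm, the fingers and pin below 0.05 N and linear speed of pin below 0.02 m/s); the arm keeps its last pose, push and grip.
It fails at once if the lid swings open towards its stop (over 1.4 rad) (value of joint lid above 1.4 rad).
It fails at once if the tin is moved by more than 20 mm (distance of tin from where it was at the start of the episode above 0.02 m).
It fails at once if the bearing is moved by more than 20 mm (distance of bearing from where it was at the start of the episode above 0.02 m).
It fails at once if the seal is moved by more than 20 mm (distance of seal from where it was at the start of the episode above 0.02 m).
It also fails if it takes over 62 s, if anything falls off the work surface, if the arm or the gripper's body presses on something with over 40 N, if the wrist force passes 120 N, or if a joint passes its speed limit or range.

## Working session

There is one attempt and no reset: what is moved stays moved. The work goes in short steps, Python scripts to look and compute and a tool call to move; the robot and the scene stay as the last step left them, time stands still between calls to the robot, and variables do not carry over. Pictures are saved under pics/ and viewed, at most 10 in all, crops included, and the job is handed in when it is done.

Besides the shell and the picture viewer there is one more tool, called after "Request:" by a JSON object that holds its "op" and its "data". step_arm: Moves the arm, as the interface text tells. Its arguments: {"type":"object","properties":{"targets":{"type":"array"},"squeeze":{"type":"number"}},"required":["targets"]}

```bash
mkdir -p pics; cat > h.py <<'E'
import numpy as np, cv2, pickle
from station import ctrl
def snap(n,tag):
    d=ctrl.get_image(n); cv2.imwrite(f'pics/{tag}.png',d['img'][:,:,::-1]); pickle.dump(d,open(f'pics/{tag}.pkl','wb')); return d
def load(tag): return pickle.load(open(f'pics/{tag}.pkl','rb'))
def ray(d,u,v):
    R=cv2.Rodrigues(np.array(d['rvec'],float))[0]; t=np.array(d['tvec'],float)
    r=R.T@np.array([(u-d['cx'])/d['fx'],(v-d['cy'])/d['fy'],1]); return -R.T@t, r/np.linalg.norm(r)
def atz(d,u,v,z):
    o,r=ray(d,u,v); return o+r*(z-o[2])/r[2]
def tri(*obs):
    A=np.zeros((3,3));b=np.zeros(3);L=[]
    for d,u,v in obs:
        o,r=ray(d,u,v);P=np.eye(3)-np.outer(r,r);A+=P;b+=P@o;L.append((P,o))
    x=np.linalg.solve(A,b); return x,[float(np.linalg.norm(P@(x-o))) for P,o in L]
def proj(d,p):
    return cv2.projectPoints(np.array(p,float).reshape(-1,3),np.array(d['rvec'],float),np.array(d['tvec'],float),np.array([[d['fx'],0,d['cx']],[0,d['fy'],d['cy']],[0,0,1.]]),None)[0][:,0]
E
python3 - <<'E'
from h import *
for n in('side','top','wrist'):
    d=snap(n,n+'0'); print(n,d['fx'],ray(d,280,210))
a,b=[load(n+'0')['img'] for n in('side','top')]
cv2.imwrite('pics/c0.png',cv2.resize(np.hstack([a]),(784,588))[:,:,::-1]); cv2.imwrite('pics/c1.png',cv2.resize(b,(784,588))[:,:,::-1])
o=ctrl.get_obs();print(o)
E
```

```text
side 504.7302142746249 (array([ 0.30636435, -0.82734422,  0.90628269]), array([ 0.15794416,  0.70417195, -0.69223949]))
top 410.64953622676956 (array([ 0.31251656, -0.00515944,  0.97764055]), array([ 0.20377387, -0.00782335, -0.97898672]))
wrist 309.6745807370319 (array([0.20177952, 0.59721237, 0.37223542]), array([ 0.27464569, -0.15009526, -0.94975847]))
{'t': 0.15, 'q': array([ 9.98008663e-01,  5.32098496e-02,  1.61398654e+00, -3.66686578e-05,
        1.47603187e+00, -1.19001444e-01]), 'dq': array([-0.0018962 , -0.0016576 , -0.00434176, -0.0009468 , -0.00173688,
       -0.00284266]), 'effort': array([-1.09694502e-03, -3.94245780e+01, -3.70721090e+01, -1.52509751e-04,
        4.63979028e-03, -2.60341005e-05]), 'tool_pos': array([0.27369207, 0.5612742 , 0.19853788]), 'tool_rot': array([-7.06582933e-01, -3.06056708e+00,  2.43607128e-03]), 'contact_force': array([ 1.13746077,  1.28783773, -0.15212074]), 'wrist_torque': array([-0.01070902, -0.03241238, -0.0448328 ]), 'grip_force': 0.0, 'opening': 0.08520462921851546}
```

View pics/c0.png

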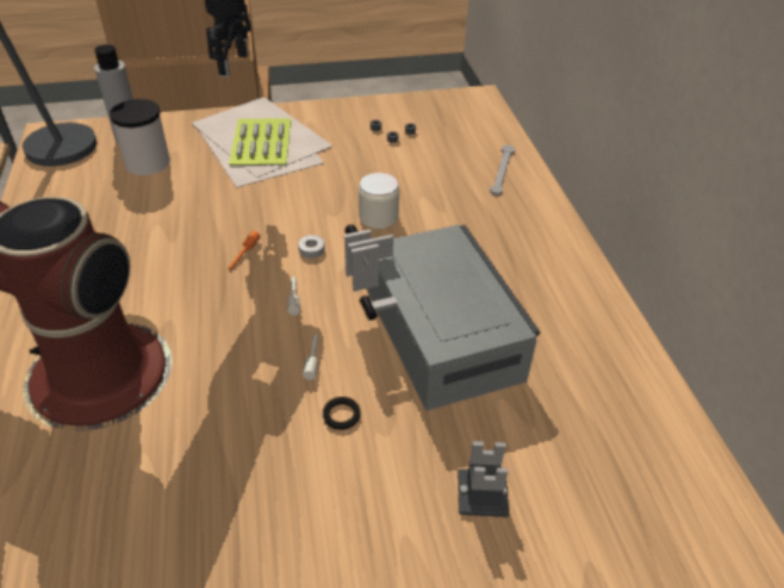

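View pics/c1.png

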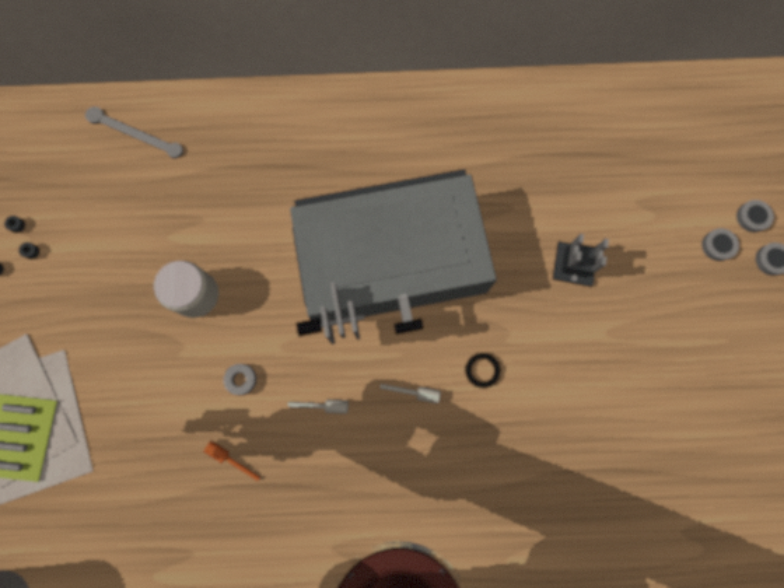

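Candidates for the pin (pixels in the 784-wide views): the black knob in the hasp, side (350,230) / top (309,326). This matches the description. The look-alikes are a white one at top (318,405), a white one at top (415,393) and an orange one at top (230,458). The rest is at top (580,262), the T-handle at top (408,326). Next I check all of these in one close crop.

```bash
python3 - <<'E'
from h import *
def crop(t,x,y,w=100,h=75,s=4):
    c=cv2.resize(load(t)['img'][y:y+h,x:x+w],(w*s,h*s),interpolation=cv2.INTER_CUBIC).copy()
    for i in range(0,w,10):
        cv2.line(c,(i*s,0),(i*s,4 if i%50 else 10),(255,255,0),1); 
        if i%20==0: cv2.putText(c,str(x+i),(i*s,18),0,.35,(255,255,0),1)
    for i in range(0,h,10):
        cv2.line(c,(0,i*s),(4,i*s),(255,255,0),1)
        if i%20==0:cv2.putText(c,str(y+i),(6,i*s+4),0,.35,(255,255,0),1)
    return c
a=np.vstack([np.hstack([crop('side0',235,155),crop('top0',205,190)]),np.hstack([crop('side0',300,300),crop('top0',370,150)])])
cv2.imwrite('pics/c2.png',a[:,:,::-1])
E
```

```text
(no output)
```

View pics/c2.png

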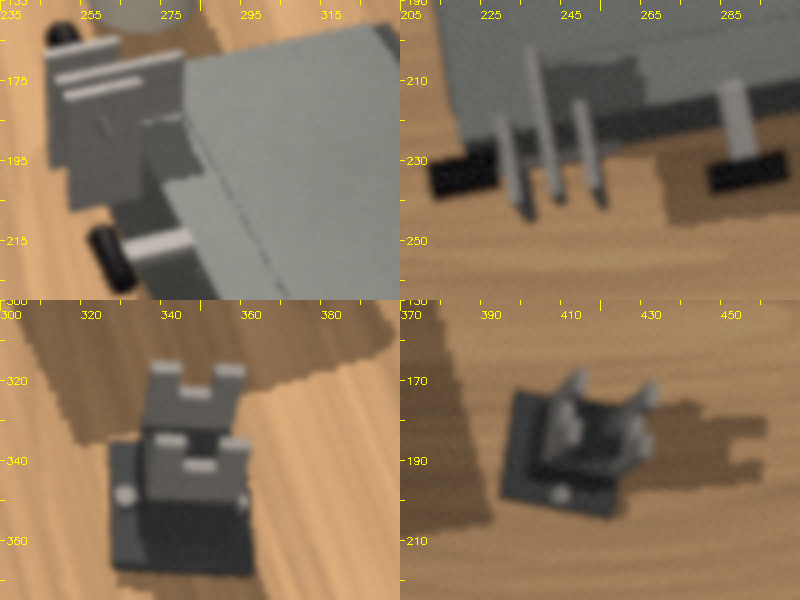

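The crop confirms it: the black knob sits against the left cheek of the hasp, top view about (221,234). The T-handle bar runs from about (282,234) to (302,231). The rest's notch bottoms are at about side (349,323) and (350,341). Now I fit the tank and rest poses to these points.

```bash
cat > fit.py <<'E'
from h import *
from scipy.optimize import least_squares
S,T=load('side0'),load('top0')
cs=lambda x,y:(S,235+x/4,155+y/4); ct=lambda x,y:(T,205+(x-400)/4,190+y/4)
rs=lambda x,y:(S,300+x/4,300+(y-300)/4); rt=lambda x,y:(T,370+(x-400)/4,150+(y-300)/4)
tank=[((-135,22,104),ct(710,178)),((-135,-22,104),ct(787,166)),((-135,22,104),cs(100,228)),((-135,-22,104),cs(129,289)),
((-135.5,120,160),cs(47,52)),((-90.5,120,160),cs(118,40)),((-135.5,80,160),cs(66,97)),((-90.5,80,160),cs(141,80)),
((-90.5,120,160),ct(501,118)),((-135.5,120,160),ct(519,203)),((-90.5,80,160),ct(578,100)),((-135.5,80,160),ct(604,190)),((-113,164,138),ct(430,180))]
rest=[((0,20,76),rs(196,392)),((0,-20,76),rs(200,465)),((-22,20,96),rs(150,368)),((22,20,96),rs(245,371)),((-22,-20,96),rs(155,440)),((22,-20,96),rs(250,444)),
((-35,-35,0),rs(113,570)),((35,-35,0),rs(252,576)),((35,35,'b'),rt(516,390)),((-35,35,'b'),rt(500,495)),((-35,-35,'b'),rt(613,517)),((35,-35,'b'),rs(248,490)) ]
def world(p,q):
    b=p[4] if len(p)>4 else 0; q=[b*1000 if c=='b' else c for c in q]
    c,s=np.cos(p[2]),np.sin(p[2]); x,y,z=np.array(q)/1000
    return np.array([p[0]+c*x-s*y,p[1]+s*x+c*y,z+p[3]])
def fit(pts,p0):
    f=lambda p:np.concatenate([proj(d,world(p,q))[0]-[u,v] for q,(d,u,v) in pts])
    r=least_squares(f,p0,loss='soft_l1'); return r.x,f(r.x).reshape(-1,2)
if __name__=='__main__':
    p,e=fit(tank,[.55,0,0.1,0]);print('tank',p.round(4));print(e.round(1).tolist())
    r,e2=fit(rest[:-1],[.55,-.25,-.15,0,.01]);print('rest',r.round(4));print(e2.round(1).tolist())
    for n,q in dict(knob=(-113,146,138),hasp=(-113,100,138),handle=(-135,0,104),hinge=(90,0,104)).items(): print(n,world([*p[:3],0],q).round(4))
    for n,uv in dict(tin=(180,287),bearing=(240,379),seal=(484,370)).items(): print(n,atz(T,uv[0]/1.4,uv[1]/1.4,.08 if n=='tin' else .01).round(3))
E
python3 fit.py
```

```text
tank [ 5.780e-01 -1.470e-02  1.614e-01  2.000e-04]
[[-0.2, -0.4], [0.5, -1.5], [-0.4, 1.6], [-1.2, -0.6], [-1.3, 0.8], [-0.8, -0.2], [-0.6, 0.0], [-0.8, 0.1], [0.3, -1.0], [-0.2, -0.6], [0.4, -0.4], [-1.9, -1.4], [0.2, 0.2]]
rest [ 0.557  -0.3364 -0.2387  0.0039 -0.0019]
[[-0.7, -0.1], [-0.4, 0.0], [0.4, -0.6], [-0.1, -0.3], [0.1, -0.2], [0.4, -0.1], [-0.7, 0.9], [0.6, 1.1], [-0.3, -0.6], [-0.2, 0.2], [0.1, 0.1]]
knob [0.443  0.1112 0.138 ]
hasp [0.4504 0.0658 0.138 ]
handle [ 0.4448 -0.0364  0.104 ]
hinge [ 6.669e-01 -3.000e-04  1.040e-01]
tin [0.525 0.326 0.08 ]
bearing [0.38  0.246 0.01 ]
seal [ 0.378 -0.161  0.01 ]
```

```bash
cat >> h.py <<'E'
def plan(pos,yaw,rows=None):
    """TCP to pos, tool down, closing axis (tool y) along yaw (mod pi): fractions from present pose"""
    o=ctrl.get_obs();R=cv2.Rodrigues(np.array(o['tool_rot']))[0]
    out=[]
    for k in(0,np.pi):
        y=np.array([np.cos(yaw+k),np.sin(yaw+k),0]);z=np.array([0,0,-1.]);G=np.c_[np.cross(y,z),y,z]
        w=cv2.Rodrigues(G@R.T)[0][:,0];out.append(w)
    w=min(out,key=np.linalg.norm)
    print('t',o['t'],'travel',((np.array(pos)-o['tool_pos'])/.6).round(4),'ang',(w/(np.pi/4)).round(3),'q6',o['q'][5].round(2),'other',[(w2/(np.pi/4)).round(2) for w2 in out])
E
python3 - <<'E'
from h import *
plan([.443,.1112,.24],.1614)
o=ctrl.get_obs();R=cv2.Rodrigues(np.array(o['tool_rot']))[0];print(R.round(3))
d=load('wrist0');Rc=cv2.Rodrigues(np.array(d['rvec'],float))[0];print(Rc@R, (R.T@(ray(d,0,0)[0]-o['tool_pos'])).round(3))
E
```

```text
t 0.15 travel [ 0.2822 -0.7501  0.0691] ang [ 1.000e-03 -2.000e-03 -1.217e+00] q6 -0.12 other [array([ 0.  , -0.  , -1.22]), array([0.  , 0.  , 2.78])]
[[-0.899  0.438 -0.001]
 [ 0.438  0.899 -0.001]
 [ 0.    -0.002 -1.   ]]
[[ 4.15547041e-04  9.99999911e-01 -7.47108611e-05]
 [-9.49753040e-01  3.71282595e-04 -3.13000041e-01]
 [-3.12999986e-01  2.01023108e-04  9.49753109e-01]] [ 0.08   0.    -0.174]
```

Request:
{"op": "step_arm", "data": {"targets": [{"travel":[0.28,-0.68,0.1],"angular":[0,0,-1],"gripper":1},{"travel":[0.28,-0.68,0.1],"angular":[0,0,-1],"gripper":1},{"travel":[0.28,-0.68,0.1],"angular":[0,0,-1],"gripper":1},{"travel":[0.28,-0.68,0.1],"angular":[0,0,-1],"gripper":1},{"travel":[0.28,-0.68,0.1],"angular":[0,0,-1],"gripper":1},{"travel":[0.28,-0.68,0.1],"angular":[0,0,-1],"gripper":1},{"travel":[0.28,-0.68,0.1],"angular":[0,0,-1],"gripper":1},{"travel":[0.28,-0.68,0.1],"angular":[0,0,-1],"gripper":1},{"travel":[0.28,-0.68,0.1],"angular":[0,0,-1],"gripper":1},{"travel":[0.28,-0.68,0.1],"angular":[0,0,-1],"gripper":1}]}}

```text
t: 1.15
tool_pos: [0.4437, 0.1496, 0.2603]
tool_rot: [1.833, 2.549, 0.0]
contact_force: [0.7, 0.9, -0.1]
opening: 0.0855
grip_force: 0.0
```

```bash
python3 - <<'E'
from h import *
from fit import *
d=snap('wrist','w1');plan([.443,.1112,.24],.1614)
p=[.578,-.0147,.1614,0]
c=cv2.resize(d['img'],(784,588))[:,:,::-1].copy()
for q in [(-113,146,138),(-113,164,138),(-113,128,138),(-135.5,120,160),(-90.5,120,160),(-135.5,80,160),(-90.5,80,160),(-135,22,104),(-135,-22,104)]:
    u=proj(d,world(p,q))[0]*1.4; print(q,u/1.4); 
    if 0<u[0]<784 and 0<u[1]<588: cv2.drawMarker(c,tuple(int(a) for a in u),(0,0,255),cv2.MARKER_CROSS,8,1)
cv2.imwrite('pics/w1b.png',c)
E
```

```text
t 1.2 travel [ 0.0004 -0.0676 -0.0329] ang [-0.     0.001 -0.21 ] q6 -0.16 other [array([-0.  ,  0.  , -0.21]), array([-0.  , -0.  ,  3.79])]
(-113, 146, 138) [270.86869226 227.74499442]
(-113, 164, 138) [273.53221502 211.3402841 ]
(-113, 128, 138) [268.29712358 243.58335702]
(-135.5, 120, 160) [243.36271876 256.90991406]
(-90.5, 120, 160) [288.58189838 263.54391299]
(-135.5, 80, 160) [238.5974909  291.76089618]
(-90.5, 80, 160) [282.09123657 297.87802091]
(-135, 22, 104) [239.74771885 306.15803272]
(-135, -22, 104) [235.737518   334.71091418]
```

View pics/w1b.png

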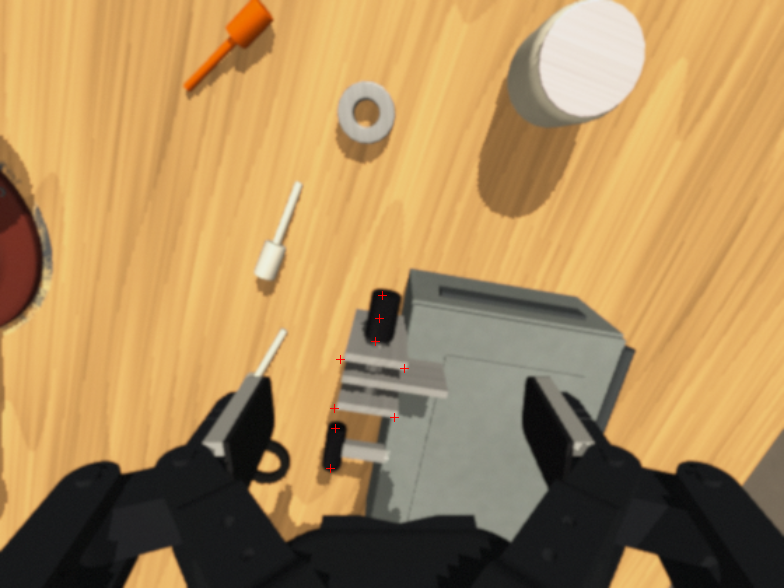

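The wrist view agrees with the fit to about 3 px: knob centre at (383,316), where I predicted (379,319). I refit with the wrist points added.

```bash
cat > fit2.py <<'E'
from fit import *
W=load('w1'); w=lambda x,y:(W,x/1.4,y/1.4)
wp=[((-135.5,120,160),w(347,357)),((-90.5,120,160),w(408,364)),((-135.5,80,160),w(338,407)),((-90.5,80,160),w(399,413)),((-113,164,138),w(386,293)),((-113,128,138),w(379,341)),((-135,22,104),w(339,426)),((-135,-22,104),w(334,468))]
if __name__=='__main__':
  for pts in (wp,tank+wp):
    p,e=fit(pts,[.55,0,0.1,0]);print('tank',p.round(4));print(e.round(1).tolist())
    for n,q in dict(knob=(-113,146,138),hasp=(-113,100,138),handle=(-135,0,104),hinge=(90,0,104)).items(): print(n,world(p,q).round(4))
  print(tri(cs(64,47),w(383,316),ct(464,177)))
  k=tri(w(383,316),ct(464,177));print('knob tri',k)
E
python3 fit2.py
```

```text
tank [ 0.5808 -0.0111  0.1693 -0.0008]
[[-1.7, 0.1], [-0.1, 1.4], [0.2, -0.7], [0.1, 0.8], [0.2, 0.1], [0.1, -1.9], [0.4, 0.5], [0.1, -0.9]]
knob [0.4448 0.1138 0.1372]
hasp [0.4526 0.0684 0.1372]
handle [ 0.4477 -0.0339  0.1032]
hinge [0.6695 0.004  0.1032]
tank [ 0.5803 -0.0127  0.1654 -0.0024]
[[-1.0, -1.2], [-0.3, -2.4], [0.5, 1.8], [-0.2, -0.4], [-0.5, 1.2], [-0.2, 0.1], [0.2, 0.4], [-0.1, 0.4], [-0.4, -1.7], [-0.8, -1.4], [-0.3, -1.1], [-2.5, -2.2], [-0.3, -0.4], [-1.9, 0.2], [-0.6, 1.6], [-0.2, -0.8], [-0.5, 0.8], [-0.0, 0.5], [-0.2, -1.6], [-0.1, 0.3], [-0.4, -1.2]]
knob [0.4448 0.1127 0.1356]
hasp [0.4524 0.0673 0.1356]
handle [ 0.4472 -0.0349  0.1016]
hinge [0.6691 0.0021 0.1016]
(array([0.44308341, 0.11330121, 0.13782343]), [0.0008344405786896065, 0.002070313674030873, 0.0020997602701401216])
knob tri (array([0.44385617, 0.11247091, 0.13259659]), [0.0015876635818694899, 0.0015876635818695335])
```

Request:
{"op": "step_arm", "data": {"targets": [{"travel":[0.003,-0.066,-0.07],"angular":[0,0,-0.204],"gripper":1},{"travel":[0.003,-0.066,-0.07],"angular":[0,0,-0.204],"gripper":1},{"travel":[0.003,-0.066,-0.07],"angular":[0,0,-0.204],"gripper":1}]}}

```text
t: 1.5
tool_pos: [0.4423, 0.1146, 0.2153]
tool_rot: [-2.019, -2.402, 0.004]
contact_force: [0.9, -0.0, 0.2]
opening: 0.0853
grip_force: 0.0
```

```bash
python3 - <<'E'
from h import *
from fit import *
d=snap('wrist','w2');plan([.4445,.113,.118],.166)
c=d['img'][150:390,120:440]; cv2.imwrite('pics/w2b.png',cv2.resize(c,(800,600),interpolation=cv2.INTER_CUBIC)[:,:,::-1])
for p in ([.5803,-.0127,.166,0],[.5808,-.0111,.1693,0]):
  for q in [(-113,146,138),(-113,164,138),(-113,128,138),(-135,22,104),(-135,-22,104)]:print(q,(proj(d,world(p,q))[0]-[120,150])*2.5)
E
```

```text
t 1.55 travel [ 0.0022 -0.0036 -0.1651] ang [-0.001 -0.002 -0.009] q6 -0.08 other [array([-0.  , -0.  , -0.01]), array([ 0.  , -0.  ,  3.99])]
(-113, 146, 138) [416.10160783 151.7641865 ]
(-113, 164, 138) [416.60764922 100.68220904]
(-113, 128, 138) [415.61659518 200.72343276]
(-135, 22, 104) [362.41747494 398.29483094]
(-135, -22, 104) [363.60946219 481.18093573]
(-113, 146, 138) [416.94199547 148.65079418]
(-113, 164, 138) [417.28917531  97.43093231]
(-113, 128, 138) [416.60926121 197.73948009]
(-135, 22, 104) [363.97067358 396.24783896]
(-135, -22, 104) [365.4247196  479.29482343]
```

View pics/w2b.png

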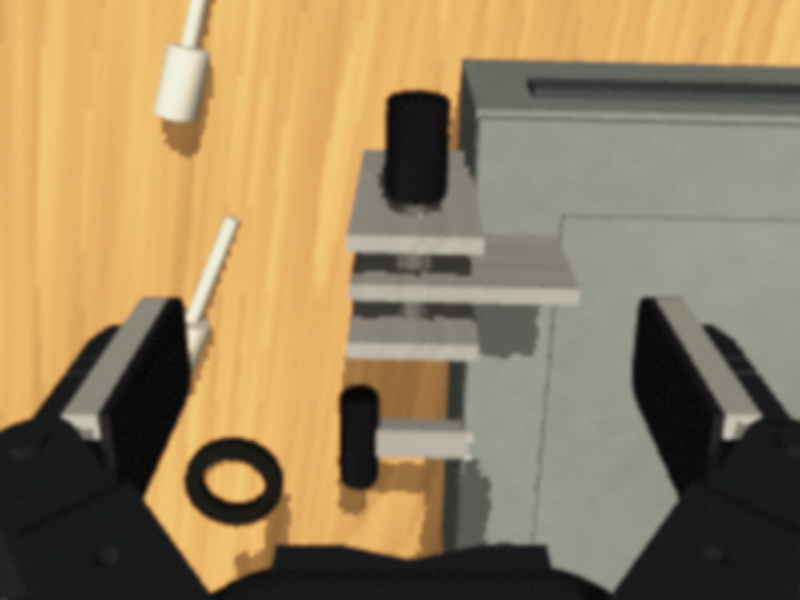

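The knob is centred at (417,147) in the crop, within 1–2 mm of the prediction, and the cheeks look square to the tool. I descend and grip.

Request:
{"op": "step_arm", "data": {"targets": [{"travel":[0.0025,-0.003,-0.08],"angular":[0,0,-0.01],"gripper":1},{"travel":[0.0025,-0.003,-0.163],"angular":[0,0,-0.01],"gripper":1},{"travel":[0.0025,-0.003,-0.163],"angular":[0,0,-0.01],"gripper":1},{"travel":[0.0025,-0.003,-0.163],"angular":[0,0,-0.01],"gripper":1},{"travel":[0.0025,-0.003,-0.163],"angular":[0,0,-0.01],"gripper":0},{"travel":[0.0025,-0.003,-0.163],"angular":[0,0,-0.01],"gripper":0},{"travel":[0.0025,-0.003,-0.163],"angular":[0,0,-0.01],"gripper":0},{"travel":[0.0025,-0.003,-0.163],"angular":[0,0,-0.01],"gripper":0},{"travel":[0.0025,-0.003,-0.163],"angular":[0,0,-0.01],"gripper":0},{"travel":[0.0025,-0.003,-0.163],"angular":[0,0,-0.01],"gripper":0}], "squeeze": 40}}

```text
t: 2.55
tool_pos: [0.4453, 0.1123, 0.1199]
tool_rot: [2.033, 2.395, 0.0]
contact_force: [-0.0, 0.8, 0.4]
opening: 0.0003
grip_force: 0.0
```

The fingers shut on nothing (opening 0), so I look.

```bash
python3 - <<'E'
from h import *
d=snap('wrist','w3');s=snap('side','s3')
c=cv2.resize(d['img'],(400,300));e=cv2.resize(s['img'][130:250,200:360],(400,300));t=snap('top','t3');f=cv2.resize(t['img'][160:280,170:330],(400,300))
g=cv2.resize(d['img'][100:400,160:400],(400,300))
cv2.imwrite('pics/c3.png',np.vstack([np.hstack([c,e]),np.hstack([f,g])])[:,:,::-1])
print(ctrl.get_obs()['opening'],ctrl.get_obs()['grip_force'])
E
```

```text
-0.00018307371995529334 0.0
```

View pics/c3.png

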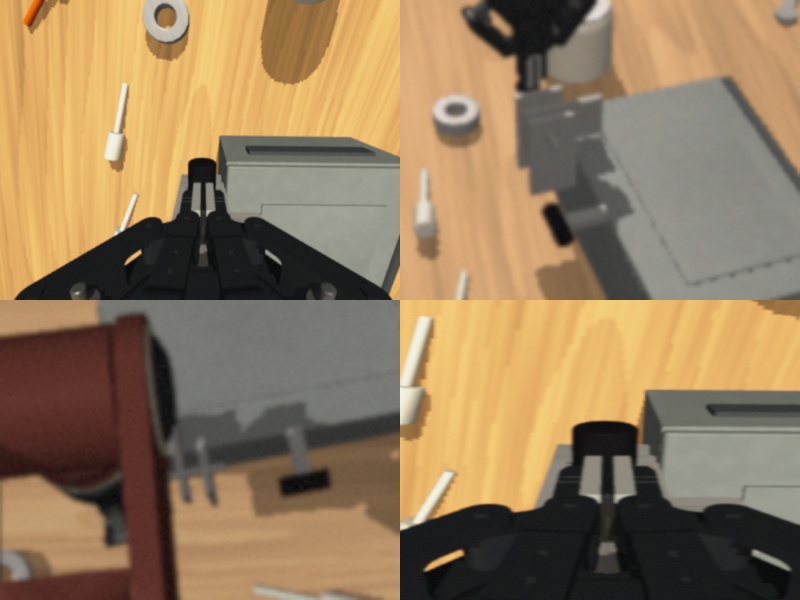

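```bash
python3 - <<'E'
from h import *
from fit import *
d=load('w3');s=load('s3');p=[.5803,-.0115,.166,0]
tp=ctrl.get_obs()['tool_pos'];print(tp)
W=lambda u:((u-[160,100])*[400/240,1]+[400,300]).round(0)
for n,q in dict(end=(-113,164,138),mid=(-113,146,138),sh=(-113,128,138),topend=(-113,164,149),L=(-124,164,138),Rr=(-102,164,138),cheek=(-113,120,160)).items(): print(n,W(proj(d,world(p,q))[0]))
for h in(0,.01,.019,.03,.04):
  for dx in (0,.012):
    x=tp+np.array([-np.sin(.166),np.cos(.166),0])*.011+np.array([np.cos(.166),np.sin(.166),0])*dx+[0,0,h]; print(h,dx,W(proj(d,x)[0]),'side crop',((proj(s,tp+[0,0,h])[0]-[200,130])*2.5+[400,0]).round())
E
```

```text
[0.44516558 0.11225976 0.11956245]
end [604. 428.]
mid [605. 458.]
sh [605. 486.]
topend [604. 436.]
L [570. 428.]
Rr [638. 428.]
cheek [605. 523.]
0 0 [605. 430.] side crop [531. 108.]
0 0.012 [638. 430.] side crop [531. 108.]
0.01 0 [605. 436.] side crop [530. 100.]
0.01 0.012 [640. 436.] side crop [530. 100.]
0.019 0 [605. 443.] side crop [530.  92.]
0.019 0.012 [642. 443.] side crop [530.  92.]
0.03 0 [605. 451.] side crop [530.  84.]
0.03 0.012 [644. 451.] side crop [530.  84.]
0.04 0 [605. 461.] side crop [530.  75.]
0.04 0.012 [646. 461.] side crop [530.  75.]
```

```bash
python3 - <<'E'
from h import *
d=load('w3');s=load('s3')
a=cv2.resize(d['img'][200:300,230:330],(500,500),interpolation=cv2.INTER_CUBIC)
b=cv2.resize(s['img'][130:190,230:266],(300,500),interpolation=cv2.INTER_CUBIC)
cv2.imwrite('pics/c4.png',np.clip(np.hstack([a,b]).astype(float)*1.8,0,255).astype(np.uint8)[:,:,::-1])
E
```

```text
(no output)
```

View pics/c4.png

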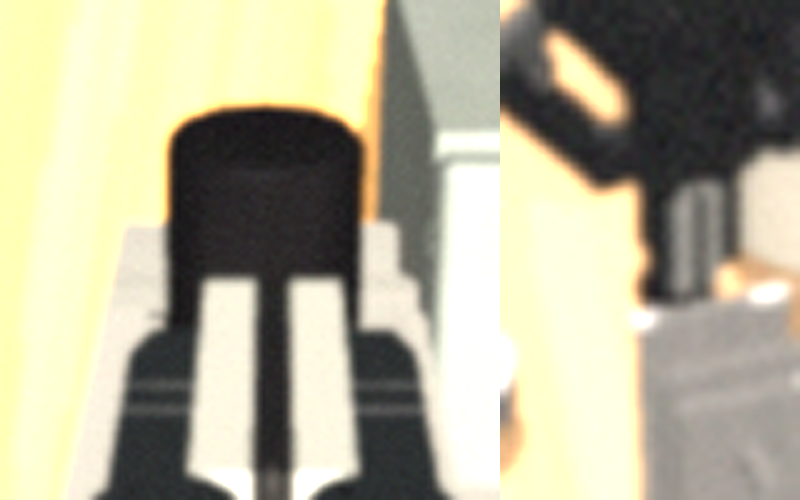

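The wrist pictures show the fingertips shut just above the knob. The open pads' 85 mm gap in w2 gives a depth of 0.143 m, where 0.175 m was expected. So the real tips sit about 33 mm further back than the reported TCP. I open, go 33 mm lower and grip again.

Request:
{"op": "step_arm", "data": {"targets": [{"travel":[0,0,0],"angular":[0,0,0],"gripper":1},{"travel":[0,0,0],"angular":[0,0,0],"gripper":1},{"travel":[0,0,0],"angular":[0,0,0],"gripper":1},{"travel":[0,0,0],"angular":[0,0,0],"gripper":1},{"travel":[0,0,0],"angular":[0,0,0],"gripper":1},{"travel":[0,0,-0.02],"angular":[0,0,0],"gripper":1},{"travel":[0,0,-0.04],"angular":[0,0,0],"gripper":1},{"travel":[0,0,-0.054],"angular":[0,0,0],"gripper":1},{"travel":[0,0,-0.054],"angular":[0,0,0],"gripper":1}]}}

```text
t: 3.6
tool_pos: [0.4435, 0.1122, 0.0847]
tool_rot: [-2.031, -2.393, 0.005]
contact_force: [0.0, -0.1, 0.3]
opening: 0.0851
grip_force: 0.0
```

Request:
{"op": "step_arm", "data": {"targets": [{"travel":[0,0,0],"angular":[0,0,0],"gripper":0},{"travel":[0,0,0],"angular":[0,0,0],"gripper":0},{"travel":[0,0,0],"angular":[0,0,0],"gripper":0},{"travel":[0,0,0],"angular":[0,0,0],"gripper":0},{"travel":[0,0,0],"angular":[0,0,0],"gripper":0},{"travel":[0,0,0],"angular":[0,0,0],"gripper":0}], "squeeze": 40}}

```text
t: 4.2
tool_pos: [0.4455, 0.1123, 0.0878]
tool_rot: [2.032, 2.395, 0.0]
contact_force: [-2.0, -0.4, 2.0]
opening: 0.021
grip_force: 38.8
```

Request:
{"op": "step_arm", "data": {"targets": [{"travel":[-0.002,0.012,0],"angular":[0,0,0],"gripper":0},{"travel":[-0.006,0.036,0],"angular":[0,0,0],"gripper":0},{"travel":[-0.01,0.06,0],"angular":[0,0,0],"gripper":0},{"travel":[-0.014,0.084,0],"angular":[0,0,0],"gripper":0},{"travel":[-0.018,0.108,0],"angular":[0,0,0],"gripper":0},{"travel":[-0.021,0.13,0],"angular":[0,0,0],"gripper":0},{"travel":[-0.021,0.13,0],"angular":[0,0,0],"gripper":0}]}}

```text
t: 4.9
tool_pos: [0.4322, 0.1917, 0.087]
tool_rot: [-2.03, -2.397, 0.0]
contact_force: [-0.2, -1.3, -1.2]
opening: 0.0206
grip_force: 38.8
```

Request:
{"op": "step_arm", "data": {"targets": [{"travel":[0,0,0.08],"angular":[0,0,0],"gripper":0},{"travel":[0,0,0.16],"angular":[0,0,0],"gripper":0},{"travel":[0.02,-0.08,0.2],"angular":[0,0,-0.1],"gripper":0},{"travel":[0.04,-0.16,0.24],"angular":[0,0,-0.2],"gripper":0},{"travel":[0.06,-0.24,0.24],"angular":[0,0,-0.3],"gripper":0},{"travel":[0.085,-0.32,0.24],"angular":[0,0,-0.4],"gripper":0},{"travel":[0.11,-0.4,0.24],"angular":[0,0,-0.51],"gripper":0},{"travel":[0.135,-0.48,0.24],"angular":[0,0,-0.51],"gripper":0},{"travel":[0.16,-0.56,0.24],"angular":[0,0,-0.51],"gripper":0},{"travel":[0.18,-0.64,0.24],"angular":[0,0,-0.51],"gripper":0}]}}

```text
t: 5.9
tool_pos: [0.5385, -0.1872, 0.2311]
tool_rot: [2.469, 1.942, 0.0]
contact_force: [0.4, 0.9, 0.5]
opening: 0.0207
grip_force: 39.1
```

Request:
{"op": "step_arm", "data": {"targets": [{"travel":[0.02,-0.08,0],"angular":[0,0,0],"gripper":0},{"travel":[0.046,-0.165,0],"angular":[0,0,0],"gripper":0},{"travel":[0.046,-0.165,0],"angular":[0,0,0],"gripper":0},{"travel":[0.046,-0.165,0],"angular":[0,0,0],"gripper":0}]}}

```text
t: 6.3
tool_pos: [0.5655, -0.2851, 0.2302]
tool_rot: [-2.469, -1.939, 0.001]
contact_force: [0.3, 0.5, -0.5]
opening: 0.0207
grip_force: 39.2
```

```bash
python3 - <<'E'
from h import *
from fit import *
d=snap('wrist','w5');s=snap('side','s5');snap('top','t5')
print(ctrl.get_obs()['tool_pos'],ctrl.get_obs()['opening']);plan([.568,-.291,.1],-.239)
p=[.557,-.3364,-.239,0]
for q in [(0,20,76),(0,-20,76),(-22,20,96),(22,20,96),(-22,-20,96),(22,-20,96)]: print(q,proj(d,world(p,q))[0].round(0))
c=cv2.resize(d['img'],(784,588));cv2.imwrite('pics/w5b.png',c[:,:,::-1])
E
```

```text
[ 0.56579125 -0.28268928  0.23133188] 0.020575848413915333
t 6.45 travel [ 0.0037 -0.0139 -0.2189] ang [-0.    -0.    -0.004] q6 -0.35 other [array([-0., -0., -0.]), array([ 0., -0.,  4.])]
(0, 20, 76) [288. 214.]
(0, -20, 76) [288. 247.]
(-22, 20, 96) [267. 220.]
(22, 20, 96) [309. 220.]
(-22, -20, 96) [268. 254.]
(22, -20, 96) [308. 255.]
```

View pics/w5b.png

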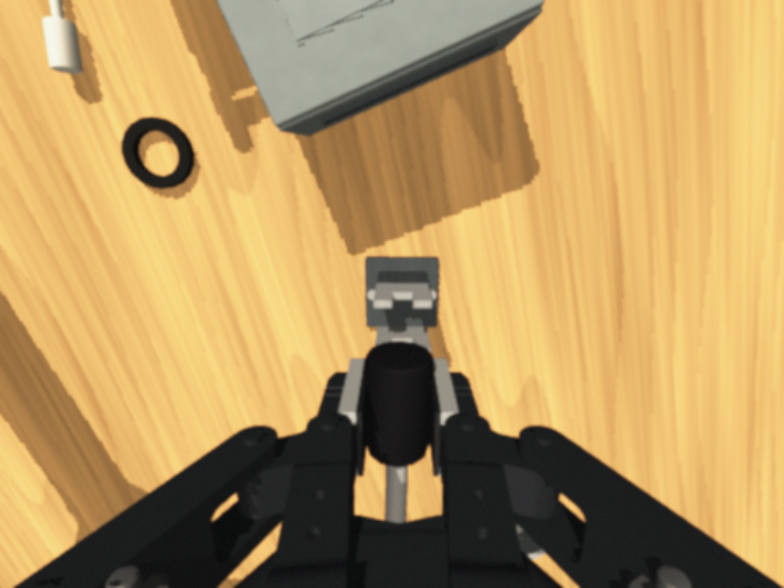

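The rest is square to the tool: its base edge at (366–438, 257) is level in the image. Its centre is at u=403, as predicted. The knob is held at (399,405). I work out the pin's place relative to the rest.

```bash
python3 - <<'E'
from h import *
from fit import *
d=load('w5');tp=np.array([.5658,-.2827,.2313]);print(d['cx'],d['cy'])
a=-.239;ex=np.array([np.cos(a),np.sin(a),0]);ey=np.array([-np.sin(a),np.cos(a),0]);p=[.557,-.3364,a,0]
for n,u,v,h in [('knob end top',399,347,.052),('knob mid',399,405,.063),('shoulder',398,462,.063),('shaft1',397,475,.056),('shaft2',396,518,.056)]:
    x=atz(d,u/1.4,v/1.4,tp[2]+h)-tp; print(n,'tool-x',(x@ex).round(4),'along',(x@ey).round(4))
for n,u,v,z in [('base far L',366,257,.008),('base far R',438,257,.008),('cheek L',373,303,.096),('cheek R',434,303,.096)]:
    x=atz(d,u/1.4,v/1.4,z)-np.array([.557,-.3364,z]); print(n,(x@ex).round(4),(x@ey).round(4))
E
```

```text
284.0766877634964 210.05903110663334
knob end top tool-x 0.0009 along 0.0217
knob mid tool-x 0.0009 along 0.0083
shoulder tool-x 0.0006 along -0.0117
shaft1 tool-x 0.0003 along -0.0226
shaft2 tool-x -0.0 along -0.0405
base far L -0.0338 0.039
base far R 0.0335 0.039
cheek L -0.0226 0.0243
cheek R 0.0233 0.0244
```

Request:
{"op": "step_arm", "data": {"targets": [{"travel":[0.002,-0.018,-0.08],"angular":[0,0,0],"gripper":0},{"travel":[0.002,-0.018,-0.16],"angular":[0,0,0],"gripper":0},{"travel":[0.002,-0.018,-0.24],"angular":[0,0,0],"gripper":0},{"travel":[0.002,-0.018,-0.285],"angular":[0,0,0],"gripper":0},{"travel":[0.002,-0.018,-0.285],"angular":[0,0,0],"gripper":0},{"travel":[0.002,-0.018,-0.285],"angular":[0,0,0],"gripper":0}]}}

```text
t: 7.05
tool_pos: [0.5675, -0.2937, 0.0613]
tool_rot: [2.467, 1.945, 0.0]
contact_force: [0.3, -0.1, 0.2]
opening: 0.0208
grip_force: 39.2
```

```bash
python3 - <<'E'
from h import *
from fit import *
d=snap('wrist','w6');s=snap('side','s6')
print(ctrl.get_obs()['tool_pos'])
A=cv2.resize(s['img'][280:370,300:390],(450,450),interpolation=cv2.INTER_CUBIC)
B=cv2.resize(d['img'][180:300,240:330],(350,467),interpolation=cv2.INTER_CUBIC)[:450]
cv2.imwrite('pics/c6.png',np.hstack([A,B])[:,:,::-1])
tp=ctrl.get_obs()['tool_pos'];a=-.239;ex=np.array([np.cos(a),np.sin(a),0]);ey=np.array([-np.sin(a),np.cos(a),0])
for al in(-.012,-.04,-.076):
  q=tp+al*ey+.0005*ex+[0,0,.050];print(al,((proj(s,q)[0]-[300,280])*5).round())
E
```

```text
[ 0.5691457  -0.29520422  0.06386039]
-0.012 [257. 139.]
-0.04 [262. 202.]
-0.076 [268. 287.]
```

View pics/c6.png

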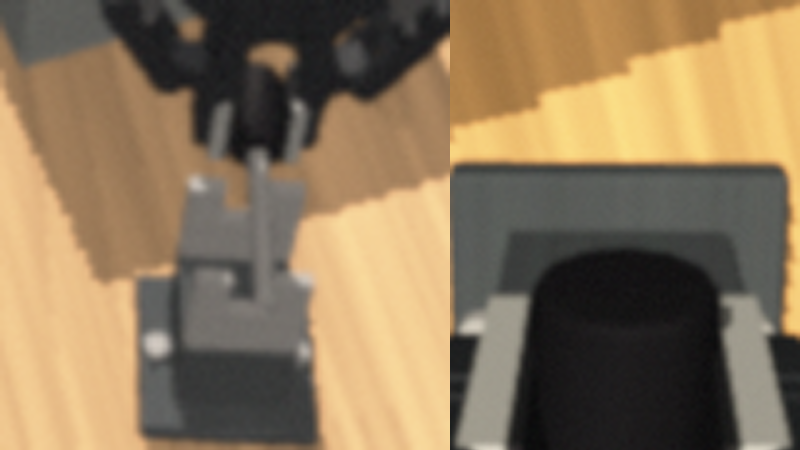

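The pin hangs straight above the notches. In the side crop the shaft runs (257,150)–(260,300), and the notch centres are at about u=246 and 252. I work out the remaining sideways offset at seat height.

```bash
python3 - <<'E'
from h import *
from fit import *
s=load('s6');d=load('w6');o=ctrl.get_obs();print(o['tool_pos'])
a=-.239;p=[.558,-.3323,a,0]
C=lambda q:((proj(s,world(p,q))[0]-[300,280])*5).round(1)
for q in[(0,20,76),(0,-20,76),(0,20,80),(0,-20,80),(0,20,111),(0,-20,111),(5,0,111),(0,40,111),(0,-36,111)]:print(q,C(q))
E
```

```text
[ 0.5691457  -0.29520422  0.06386039]
(0, 20, 76) [239.9 210.9]
(0, -20, 76) [246.3 301.9]
(0, 20, 80) [241.1 205. ]
(0, -20, 80) [247.5 296.1]
(0, 20, 111) [250.5 158.1]
(0, -20, 111) [257.3 249.8]
(5, 0, 111) [267.4 203.9]
(0, 40, 111) [247.2 114.3]
(0, -36, 111) [260.2 288.1]
```

Request:
{"op": "step_arm", "data": {"targets": [{"travel":[0,0,-0.02],"angular":[0,0,0],"gripper":0},{"travel":[0,0,-0.035],"angular":[0,0,0],"gripper":0},{"travel":[0,0,-0.04],"angular":[0,0,0],"gripper":0},{"travel":[0,0,-0.04],"angular":[0,0,0],"gripper":0}]}}

```text
t: 7.55
tool_pos: [0.5664, -0.2942, 0.0351]
tool_rot: [-2.467, -1.942, 0.001]
contact_force: [0.6, -1.0, 0.2]
opening: 0.0204
grip_force: 39.2
```

Request:
{"op": "step_arm", "data": {"targets": [{"travel":[0,0,-0.004],"angular":[0,0,0],"gripper":0},{"travel":[0,0,-0.006],"angular":[0,0,0],"gripper":0},{"travel":[0,0,-0.006],"angular":[0,0,0],"gripper":0}]}}

```text
t: 7.85
tool_pos: [0.5671, -0.2946, 0.0326]
tool_rot: [-2.468, -1.943, 0.0]
contact_force: [0.4, -0.8, 0.4]
opening: 0.0206
grip_force: 39.2
```

Request:
{"op": "step_arm", "data": {"targets": [{"travel":[0,0,-0.003],"angular":[0,0,0],"gripper":0},{"travel":[0,0,-0.003],"angular":[0,0,0],"gripper":0}]}}

```text
t: 8.05
tool_pos: [0.5675, -0.2948, 0.0313]
tool_rot: [2.468, 1.943, 0.0]
contact_force: [-0.7, 0.4, 0.3]
opening: 0.0208
grip_force: 39.3
```

```bash
python3 - <<'E'
from h import *
from fit import *
s=snap('side','s7');o=ctrl.get_obs();print(o['tool_pos'],o['contact_force'])
# shaft trace: brightness rows in the gap between cheeks
g=cv2.cvtColor(s['img'],cv2.COLOR_RGB2GRAY)
for v in range(312,346,2): print(v,g[v,334:366].tolist())
E
```

```text
[ 0.56747487 -0.29480216  0.031341  ] [0.08088588 0.45081334 1.00232881]
312 [127, 112, 74, 40, 34, 41, 66, 98, 112, 92, 56, 34, 37, 41, 44, 39, 37, 32, 28, 23, 27, 63, 105, 110, 90, 56, 38, 67, 115, 142, 148, 146]
314 [130, 121, 80, 49, 50, 63, 88, 110, 109, 82, 49, 32, 37, 39, 41, 38, 35, 29, 26, 27, 33, 65, 105, 111, 85, 52, 44, 83, 124, 143, 147, 147]
316 [133, 121, 84, 73, 99, 114, 122, 121, 122, 116, 104, 70, 38, 31, 35, 35, 31, 32, 54, 108, 154, 172, 177, 168, 136, 107, 99, 109, 128, 141, 144, 147]
318 [133, 125, 103, 88, 105, 114, 116, 118, 117, 117, 109, 74, 35, 26, 31, 34, 26, 25, 49, 105, 151, 169, 173, 167, 149, 128, 122, 123, 129, 137, 142, 145]
320 [135, 131, 122, 107, 108, 111, 113, 114, 113, 111, 98, 68, 55, 82, 106, 117, 94, 59, 58, 90, 110, 114, 116, 116, 115, 117, 119, 125, 128, 131, 137, 143]
322 [136, 133, 120, 110, 110, 113, 114, 114, 114, 114, 114, 112, 105, 105, 134, 171, 151, 119, 103, 105, 110, 113, 112, 113, 112, 116, 124, 130, 142, 150, 154, 159]
324 [137, 132, 119, 111, 110, 113, 113, 114, 113, 115, 117, 116, 114, 107, 118, 138, 145, 129, 118, 112, 110, 1
[... 941 characters left out ...]
66, 81, 106, 118, 123, 124, 124, 123, 128, 154, 187, 199, 203]
338 [65, 62, 84, 93, 98, 110, 112, 115, 115, 113, 113, 104, 84, 83, 101, 117, 118, 101, 79, 69, 84, 103, 112, 116, 116, 116, 116, 123, 152, 186, 197, 201]
340 [62, 62, 82, 91, 101, 111, 113, 112, 113, 112, 114, 113, 110, 108, 110, 117, 121, 118, 113, 106, 102, 107, 112, 114, 115, 113, 116, 134, 173, 190, 196, 199]
342 [61, 61, 79, 94, 107, 112, 114, 113, 113, 114, 114, 115, 116, 109, 109, 117, 122, 119, 118, 115, 111, 112, 111, 113, 115, 113, 115, 141, 182, 194, 194, 197]
344 [61, 56, 74, 95, 106, 112, 112, 111, 112, 111, 113, 112, 109, 108, 108, 118, 122, 116, 107, 111, 112, 115, 113, 114, 114, 113, 111, 122, 164, 190, 195, 196]
```

The shaft sits inside both notches (u≈349.5, notch 345.5–353). I go on down until contact.

Request:
{"op": "step_arm", "data": {"targets": [{"travel":[0,0,-0.002],"angular":[0,0,0],"gripper":0},{"travel":[0,0,-0.002],"angular":[0,0,0],"gripper":0}]}}

```text
t: 8.3
tool_pos: [0.5676, -0.2949, 0.0309]
tool_rot: [2.468, 1.943, 0.0]
contact_force: [-1.9, 1.6, 5.0]
opening: 0.0206
grip_force: 39.8
```

Request:
{"op": "step_arm", "data": {"targets": [{"travel":[0,0,-0.002],"angular":[0,0,0],"gripper":0},{"travel":[0,0,-0.002],"angular":[0,0,0],"gripper":0}]}}

```text
t: 8.5
tool_pos: [0.5677, -0.2948, 0.0306]
tool_rot: [2.468, 1.943, 0.0]
contact_force: [-3.7, 2.1, 8.7]
opening: 0.0208
grip_force: 40.3
```

Contact is made. I ease off, release, and lift clear straight up.

Request:
{"op": "step_arm", "data": {"targets": [{"travel":[0,0,0.003],"angular":[0,0,0],"gripper":0},{"travel":[0,0,0.003],"angular":[0,0,0],"gripper":1},{"travel":[0,0,0.003],"angular":[0,0,0],"gripper":1},{"travel":[0,0,0.003],"angular":[0,0,0],"gripper":1},{"travel":[0,0,0.003],"angular":[0,0,0],"gripper":1},{"travel":[0,0,0.003],"angular":[0,0,0],"gripper":1},{"travel":[0,0,0.07],"angular":[0,0,0],"gripper":1},{"travel":[0,0,0.15],"angular":[0,0,0],"gripper":1},{"travel":[0,0,0.23],"angular":[0,0,0],"gripper":1},{"travel":[0,0,0.23],"angular":[0,0,0],"gripper":1}]}}

```text
t: 9.5
tool_pos: [0.5715, -0.2974, 0.1767]
tool_rot: [2.456, 1.934, 0.008]
contact_force: [-0.2, -0.2, 1.0]
opening: 0.0851
grip_force: 0.0
```

```bash
python3 - <<'E'
from h import *
from fit import *
s=snap('side','s8');d=snap('wrist','w8');t=snap('top','t8');o=ctrl.get_obs();print(o['tool_pos'],o['contact_force'],o['opening'])
cr=lambda i,x,y,w,h:cv2.resize(i['img'][y:y+h,x:x+w],(400,300),interpolation=cv2.INTER_CUBIC)
cv2.imwrite('pics/c8.png',np.vstack([np.hstack([cr(s,310,290,80,60),cr(d,220,180,120,90)]),np.hstack([cr(t,370,150,80,60),cr(d,0,0,560,420)])])[:,:,::-1])
p=[.558,-.3323,-.239,0]
for q in[(0,28,80),(0,64,80),(0,-36,80)]:print(q,((proj(s,world(p,q))[0]-[310,290])*5).round(),((proj(d,world(p,q))[0]-[220,180])*400/120).round())
plan([.4475,-.0345,.2],.164+np.pi/2)
E
```

```text
[ 0.56696848 -0.29446639  0.16621887] [-0.1246652  -0.26560834 -0.93321687] 0.08507291061051382
(0, 28, 80) [190. 137.] [199. 109.]
(0, 64, 80) [185.  61.] [198. -21.]
(0, -36, 80) [200. 284.] [199. 317.]
t 9.65 travel [-0.1991  0.4333  0.0563] ang [-0.    -0.    -1.489] q6 -0.36 other [array([ 0.  , -0.  ,  2.51]), array([-0.  , -0.  , -1.49])]
```

View pics/c8.png

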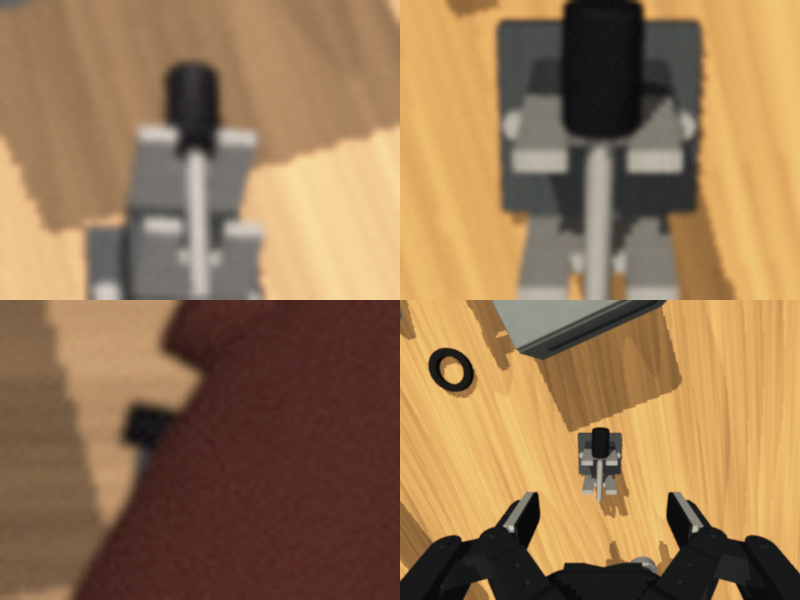

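The pin is parked. In the side crop the shaft lies in both notches, with the shoulder just outside the cheek at (195,150). The wrist crop shows the same, axis at u≈600. Next is the T-handle, with the tool turned to close along the tank's y.

Request:
{"op": "step_arm", "data": {"targets": [{"travel":[0,0.04,0.06],"angular":[0,0,-0.1],"gripper":1},{"travel":[-0.2,0.43,0.07],"angular":[0,0,-1],"gripper":1},{"travel":[-0.2,0.43,0.07],"angular":[0,0,-1],"gripper":1},{"travel":[-0.2,0.43,0.07],"angular":[0,0,-1],"gripper":1},{"travel":[-0.2,0.43,0.07],"angular":[0,0,-1],"gripper":1},{"travel":[-0.2,0.43,0.07],"angular":[0,0,-1],"gripper":1},{"travel":[-0.2,0.43,0.07],"angular":[0,0,-1],"gripper":1},{"travel":[-0.2,0.43,0.07],"angular":[0,0,-1],"gripper":1},{"travel":[-0.2,0.43,0.07],"angular":[0,0,-1],"gripper":1}]}}

```text
t: 10.55
tool_pos: [0.447, -0.0369, 0.2072]
tool_rot: [-3.024, -0.851, 0.003]
contact_force: [-0.5, -0.1, 0.3]
opening: 0.0852
grip_force: 0.0
```

Request:
{"op": "step_arm", "data": {"targets": [{"travel":[0,0,0],"angular":[0,0,-0.489],"gripper":1},{"travel":[0,0,0],"angular":[0,0,-0.489],"gripper":1},{"travel":[0,0,0],"angular":[0,0,-0.489],"gripper":1},{"travel":[0,0,0],"angular":[0,0,-0.489],"gripper":1}]}}

```text
t: 10.95
tool_pos: [0.4475, -0.0379, 0.2078]
tool_rot: [-3.131, -0.255, 0.003]
contact_force: [-0.2, 0.4, -0.9]
opening: 0.0852
grip_force: 0.0
```

```bash
python3 - <<'E'
from h import *
from fit import *
plan([.447,-.0345,.05],.164+np.pi/2)
d=snap('wrist','w9');tp=ctrl.get_obs()['tool_pos']; print(tp)
p=[.5796,-.0115,.164,0]
for q in[(-135,22,104),(-135,-22,104),(-135,0,104),(-90,0,108)]:print(q,proj(d,world(p,q))[0].round(1))
# dark bar blob near the predicted place
u=proj(d,world(p,(-135,0,104)))[0].astype(int)
g=cv2.cvtColor(d['img'],cv2.COLOR_RGB2GRAY);x0,y0=u-[60,35];m=(g[y0:y0+70,x0:x0+120]<38).astype(np.uint8)
n,l,st,c=cv2.connectedComponentsWithStats(m)
for i in range(1,n):
    if st[i,4]>60:print(st[i],(c[i]+[x0,y0]).round(1))
E
```

```text
t 10.95 travel [-0.0009  0.0057 -0.2629] ang [-0.    -0.002  0.002] q6 1.16 other [array([-0.,  0., -4.]), array([-0., -0.,  0.])]
[ 0.44745602 -0.03774208  0.20784252]
(-135, 22, 104) [256.2 199.3]
(-135, -22, 104) [303.4 199.3]
(-135, 0, 104) [279.8 199.3]
(-90, 0, 108) [279.5 151.2]
[ 38  29  46  17 668] [279.8 201.5]
```

The bar blob is at (279.8,201.5) and 46 px long, against a prediction of (279.8,199.3) and 47 px. I descend and pinch.

Request:
{"op": "step_arm", "data": {"targets": [{"travel":[-0.002,0.0055,-0.08],"angular":[0,0,0],"gripper":1},{"travel":[-0.002,0.0055,-0.15],"angular":[0,0,0],"gripper":1},{"travel":[-0.002,0.0055,-0.2],"angular":[0,0,0],"gripper":1},{"travel":[-0.002,0.0055,-0.24],"angular":[0,0,0],"gripper":1},{"travel":[-0.002,0.0055,-0.26],"angular":[0,0,0],"gripper":1},{"travel":[-0.002,0.0055,-0.26],"angular":[0,0,0],"gripper":1},{"travel":[-0.002,0.0055,-0.26],"angular":[0,0,0],"gripper":1}]}}

```text
t: 11.7
tool_pos: [0.4468, -0.0337, 0.0534]
tool_rot: [3.131, 0.258, 0.002]
contact_force: [-0.5, 0.0, 0.2]
opening: 0.0855
grip_force: 0.0
```

Request:
{"op": "step_arm", "data": {"targets": [{"travel":[0,0,0],"angular":[0,0,0],"gripper":0},{"travel":[0,0,0],"angular":[0,0,0],"gripper":0},{"travel":[0,0,0],"angular":[0,0,0],"gripper":0},{"travel":[0,0,0],"angular":[0,0,0],"gripper":0},{"travel":[0,0,0],"angular":[0,0,0],"gripper":0},{"travel":[0,0,0],"angular":[0,0,0],"gripper":0}], "squeeze": 50}}

```text
t: 12.3
tool_pos: [0.4468, -0.0337, 0.0536]
tool_rot: [3.13, 0.258, 0.003]
contact_force: [-1.0, -1.5, 6.4]
opening: 0.0432
grip_force: 53.7
```

```bash
python3 - <<'E'
from h import *
o=ctrl.get_obs();print(o['tool_pos'],o['opening'],o['contact_force'])
e=np.array([np.cos(.164),np.sin(.164)])
for a in (.1,.2,.3,.4,.5,.6,.7,.8,.9,1.0,1.06,1.1,.83):
    dx=.225*(1-np.cos(a));print(a,(np.r_[dx*e,.225*np.sin(a)]/.6).round(3))
E
```

```text
[ 0.44683382 -0.03374864  0.05358916] 0.04322245762616074 [-1.01461037 -1.53338727  6.37600422]
0.1 [0.002 0.    0.037]
0.2 [0.007 0.001 0.075]
0.3 [0.017 0.003 0.111]
0.4 [0.029 0.005 0.146]
0.5 [0.045 0.007 0.18 ]
0.6 [0.065 0.011 0.212]
0.7 [0.087 0.014 0.242]
0.8 [0.112 0.019 0.269]
0.9 [0.14  0.023 0.294]
1.0 [0.17  0.028 0.316]
1.06 [0.189 0.031 0.327]
1.1 [0.202 0.033 0.334]
0.83 [0.12  0.02  0.277]
```

Gripped (43 mm). I raise it along the arc, first to 0.4 rad.

Request:
{"op": "step_arm", "data": {"targets": [{"travel":[0,0,0.018],"angular":[0,0,0],"gripper":0},{"travel":[0.002,0,0.037],"angular":[0,0,0],"gripper":0},{"travel":[0.007,0.001,0.075],"angular":[0,0,0],"gripper":0},{"travel":[0.017,0.003,0.111],"angular":[0,0,0],"gripper":0},{"travel":[0.029,0.005,0.146],"angular":[0,0,0],"gripper":0},{"travel":[0.029,0.005,0.146],"angular":[0,0,0],"gripper":0}]}}

```text
t: 12.9
tool_pos: [0.4646, -0.0311, 0.1421]
tool_rot: [3.129, 0.258, 0.004]
contact_force: [1.1, -5.1, -3.2]
opening: 0.0433
grip_force: 52.2
```

```bash
python3 - <<'E'
from h import *
from fit import *
d=snap('side','s10');w=snap('wrist','w10');o=ctrl.get_obs();print(o['tool_pos'],o['opening'],o['grip_force'],o['contact_force'])
p=[.5796,-.0115,.164,0]
g=cv2.cvtColor(d['img'],cv2.COLOR_RGB2GRAY);g0=cv2.cvtColor(load('s8')['img'],cv2.COLOR_RGB2GRAY)
# lid's near front corner (-90+..,-150): predicted pixel for angles vs image change
for a in(0,.3,.4,.5): print(a,proj(d,world(p,(90-180*np.cos(a),-150,104+180*np.sin(a))))[0].round(1))
df=cv2.absdiff(g,g0)[220:300,250:400];ys,xs=np.nonzero(df>25);print(len(ys),xs.min()+250,xs.max()+250,ys.min()+220,ys.max()+220)
E
```

```text
[ 0.46327105 -0.03128674  0.13910852] 0.042719080271879394 52.221688628196716 [ 2.59646496 -6.43550115 -2.69249536]
0 [307.9 262. ]
0.3 [313.1 243.7]
0.4 [316.5 237.2]
0.5 [320.7 230.6]
5311 250 399 220 299
```

Request:
{"op": "step_arm", "data": {"targets": [{"travel":[0.016,0.002,0.034],"angular":[0,0,0],"gripper":0},{"travel":[0.036,0.006,0.066],"angular":[0,0,0],"gripper":0},{"travel":[0.058,0.009,0.096],"angular":[0,0,0],"gripper":0},{"travel":[0.083,0.014,0.123],"angular":[0,0,0],"gripper":0},{"travel":[0.097,0.016,0.136],"angular":[0,0,0],"gripper":0},{"travel":[0.097,0.016,0.136],"angular":[0,0,0],"gripper":0}]}}

```text
t: 13.6
tool_pos: [0.5216, -0.0224, 0.2206]
tool_rot: [3.128, 0.257, -0.003]
contact_force: [-0.8, -8.9, -0.9]
opening: 0.0429
grip_force: 53.0
```

```bash
cat > ang.py <<'E'
from h import *
from fit import *
import sys
# lid angle from tool pose and from the side picture: search the angle whose lid outline best lies on image edges
d=snap('side',sys.argv[1]);o=ctrl.get_obs();print(o['t'],o['tool_pos'],o['opening'],o['grip_force'],o['contact_force'])
tp=o['tool_pos'];e=np.array([np.cos(.164),np.sin(.164)])
dx=(tp[:2]-[.4468,-.0337])@e;dz=tp[2]-.0536;print('tool angle',np.arctan2(dz,.225-dx),'radius',np.hypot(dz,.225-dx))
g=cv2.GaussianBlur(cv2.cvtColor(d['img'],cv2.COLOR_RGB2GRAY),(3,3),0).astype(float);m=np.hypot(cv2.Sobel(g,6,1,0),cv2.Sobel(g,6,0,1))
p=[.5796,-.0115,.164,0];L=[]
for a in np.arange(0,1.4,.02):
    c,s=np.cos(a),np.sin(a);f=lambda r,y:(90-r*c+4*s*1,y,104+r*s+4*c)
    pts=[f(r,-150) for r in np.linspace(60,180,40)]+[f(180,y) for y in np.linspace(-150,-60,30)]
    uv=proj(d,[world(p,q) for q in pts]);L.append((np.mean([m[int(round(v)),int(round(u))] for u,v in uv]),round(a,2)))
print(sorted(L)[::-1][:5])
E
python3 ang.py s11
```

```text
13.65 [ 0.52080574 -0.02252652  0.21988928] 0.04315447434816638 53.0869460105896 [ 0.21341067 -8.7632672  -0.7698034 ]
tool angle 0.8363136668811025 radius 0.22405591584280624
[(np.float64(185.22284951958213), np.float64(1.04)), (np.float64(118.3053824596287), np.float64(1.06)), (np.float64(75.69413108165303), np.float64(0.78)), (np.float64(63.569638001323526), np.float64(0.38)), (np.float64(57.3931536022361), np.float64(0.22))]
```

```bash
python3 - <<'E'
from h import *
from fit import *
p=[.5796,-.0115,.164,0]
def sc(tag,part):
    d=load(tag);g=cv2.GaussianBlur(cv2.cvtColor(d['img'],cv2.COLOR_RGB2GRAY),(3,3),0).astype(float);m=np.hypot(cv2.Sobel(g,6,1,0),cv2.Sobel(g,6,0,1));L=[]
    for a in np.arange(0,1.4,.02):
        c,s=np.cos(a),np.sin(a);f=lambda r,y:(90-r*c+4*s,y,104+r*s+4*c)
        pts=[f(r,-150) for r in np.linspace(40,180,60)] if part==0 else [f(180,y) for y in np.linspace(-150,-70,50)]
        uv=proj(d,[world(p,q) for q in pts]);L.append((round(np.mean([m[int(round(v)),int(round(u))] for u,v in uv])),round(float(a),2)))
    print(tag,part,sorted(L)[::-1][:4])
for t in('s8','s10','s11'):
    sc(t,0);sc(t,1)
d=load('s11');print([proj(d,world(p,(90-225*np.cos(a),0,104+225*np.sin(a))))[0].round() for a in(.83,1.04)])
E
```

```text
s8 0 [(132, 0.0), (119, 0.02), (90, 0.08), (89, 0.06)]
s8 1 [(150, 1.14), (138, 0.98), (138, 0.0), (124, 1.0)]
s10 0 [(176, 1.04), (152, 1.06), (112, 0.4), (111, 0.38)]
s10 1 [(207, 1.04), (117, 0.0), (101, 0.02), (100, 1.0)]
s11 0 [(167, 1.04), (145, 1.06), (99, 1.08), (75, 1.1)]
s11 1 [(199, 1.04), (113, 0.78), (101, 0.38), (90, 0.36)]
[array([297., 154.]), array([314., 139.])]
```

The tool pose gives 0.84 rad and the lid's front edge about 0.8. The lift force is fading towards balance, as it should. I take it past balance to about 1.1 and hold.

Request:
{"op": "step_arm", "data": {"targets": [{"travel":[0.022,0.004,0.018],"angular":[0,0,0],"gripper":0},{"travel":[0.044,0.007,0.034],"angular":[0,0,0],"gripper":0},{"travel":[0.063,0.01,0.045],"angular":[0,0,0],"gripper":0},{"travel":[0.076,0.012,0.052],"angular":[0,0,0],"gripper":0},{"travel":[0.083,0.0135,0.0555],"angular":[0,0,0],"gripper":0},{"travel":[0.083,0.0135,0.0555],"angular":[0,0,0],"gripper":0},{"travel":[0.083,0.0135,0.0555],"angular":[0,0,0],"gripper":0},{"travel":[0.083,0.0135,0.0555],"angular":[0,0,0],"gripper":0}]}}

```text
t: 14.45
tool_pos: [0.5704, -0.015, 0.2529]
tool_rot: [3.127, 0.255, -0.006]
contact_force: [1.3, -9.3, 0.0]
opening: 0.043
grip_force: 52.1
```

```bash
python3 ang.py s12
```

```text
14.5 [ 0.57034975 -0.01504668  0.2528467 ] 0.042969881087070526 52.10814714431763 [-0.43313555 -9.33329232 -0.11201438]
tool angle 1.105386698590607 radius 0.22296135476939094
[(np.float64(161.68807066913695), np.float64(1.04)), (np.float64(155.96093895851536), np.float64(1.06)), (np.float64(116.13133103322713), np.float64(1.08)), (np.float64(86.67669175480586), np.float64(1.02)), (np.float64(71.7726958729887), np.float64(0.38))]
```

Request:
{"op": "step_arm", "data": {"targets": [{"travel":[0.017,0.003,0.008],"angular":[0,0,0],"gripper":0},{"travel":[0.017,0.003,0.008],"angular":[0,0,0],"gripper":0},{"travel":[0.017,0.003,0.008],"angular":[0,0,0],"gripper":0},{"travel":[0,0,0],"angular":[0,0,0],"gripper":0},{"travel":[-0.02,-0.0035,-0.01],"angular":[0,0,0],"gripper":0},{"travel":[-0.039,-0.0065,-0.0215],"angular":[0,0,0],"gripper":0},{"travel":[-0.055,-0.009,-0.032],"angular":[0,0,0],"gripper":0},{"travel":[-0.069,-0.0115,-0.0435],"angular":[0,0,0],"gripper":0},{"travel":[-0.08,-0.0135,-0.053],"angular":[0,0,0],"gripper":0},{"travel":[-0.087,-0.0145,-0.059],"angular":[0,0,0],"gripper":0}]}}

```text
t: 15.5
tool_pos: [0.519, -0.0228, 0.2182]
tool_rot: [3.128, 0.256, 0.001]
contact_force: [-0.9, -7.0, 1.6]
opening: 0.0433
grip_force: 55.3
```

Request:
{"op": "step_arm", "data": {"targets": [{"travel":[0,0,0],"angular":[0,0,0],"gripper":0},{"travel":[0,0,0],"angular":[0,0,0],"gripper":0},{"travel":[0,0,0],"angular":[0,0,0],"gripper":0},{"travel":[0,0,0],"angular":[0,0,0],"gripper":0},{"travel":[0,0,0],"angular":[0,0,0],"gripper":0}]}}

```text
t: 16.0
tool_pos: [0.5193, -0.0228, 0.2185]
tool_rot: [3.128, 0.256, 0.001]
contact_force: [1.2, -6.6, 1.6]
opening: 0.0427
grip_force: 55.2
```

```bash
python3 ang.py s13; python3 - <<'E'
from h import *
from fit import *
# pixel-level checks: pin unchanged since s8; handle by wrist camera blob
a,b=load('s8')['img'].astype(int),load('s13')['img'].astype(int);print('pin crop diff',np.abs(a-b)[295:360,325:370].mean())
s=load('s13');g=cv2.cvtColor(s['img'],cv2.COLOR_RGB2GRAY).astype(float)
p=[.5796,-.0115,.164,0]
m=np.abs(cv2.Sobel(cv2.GaussianBlur(g,(3,3),0),6,0,1))+np.abs(cv2.Sobel(cv2.GaussianBlur(g,(3,3),0),6,1,0))
L=[]
for an in np.arange(.6,1.2,.02):
    c,sn=np.cos(an),np.sin(an);f=lambda r,y,n:(90-r*c+n*sn,y,104+r*sn+n*c)
    v=[]
    for n in(4,-4):
        uv=proj(s,[world(p,f(r,-150,n)) for r in np.linspace(40,180,60)]);v.append(round(np.mean([m[int(round(y)),int(round(x))] for x,y in uv])))
    uv=proj(s,[world(p,f(180,y,4)) for y in np.linspace(-150,-60,50)]);v.append(round(np.mean([m[int(round(y)),int(round(x))] for x,y in uv])))
    L.append((round(float(an),2),v))
print(L)
E
```

```text
16.05 [ 0.51931612 -0.02275942  0.21857411] 0.04267234730146567 55.24259626865387 [ 2.35157873 -6.39819144  0.83784286]
tool angle 0.8273872317175089 radius 0.22409919286399846
[(np.float64(185.11754471824787), np.float64(1.04)), (np.float64(118.21744415842615), np.float64(1.06)), (np.float64(69.76798314629357), np.float64(0.78)), (np.float64(65.53776275024431), np.float64(0.76)), (np.float64(63.5235889680661), np.float64(0.38))]
pin crop diff 36.99726495726496
[(0.6, [27, 33, 19]), (0.62, [27, 30, 21]), (0.64, [30, 27, 20]), (0.66, [36, 24, 18]), (0.68, [41, 24, 14]), (0.7, [42, 24, 8]), (0.72, [49, 26, 7]), (0.74, [62, 23, 18]), (0.76, [74, 19, 112]), (0.78, [82, 29, 102]), (0.8, [77, 46, 53]), (0.82, [41, 68, 41]), (0.84, [15, 81, 20]), (0.86, [24, 81, 12]), (0.88, [28, 56, 23]), (0.9, [30, 50, 9]), (0.92, [26, 39, 7]), (0.94, [23, 38, 5]), (0.96, [22, 29, 4]), (0.98, [35, 21, 9]), (1.0, [39, 15, 41]), (1.02, [90, 14, 60]), (1.04, [233, 34, 275]), (1.06, [201, 39, 115]), (1.08, [137, 96, 14]), (1.1, [104, 137, 10]), (1.12, [81, 106, 8]), (1.14, [58, 91, 15]), (1.16, [33, 87, 23]), (1.18, [27, 94, 32])]
```

```bash
python3 - <<'E'
from h import *
from fit import *
p=[.5796,-.0115,.164,0]
def lab(px):
    r,g,b=[int(x) for x in px]
    if max(r,g,b)<50:return 'K'
    if r-b>30:return 'r' if g<70 else '.'
    return 'G' if g>100 else 'g'
s=load('s13')['img']
print('cols 240..420/4');
for v in range(90,290,6): print(v,''.join(lab(s[v,u]) for u in range(240,420,3)))
d=load('s13')
for a in(.8,.83,1.04):
    c,sn=np.cos(a),np.sin(a);print(a,[proj(d,world(p,(90-180*c,y,104+180*sn)))[0].round().tolist() for y in(-150,150)])
print('hinge',[proj(d,world(p,(90,y,104)))[0].round().tolist() for y in(-150,150)])
g=cv2.cvtColor(s,cv2.COLOR_RGB2GRAY)
for v in range(296,350,4): print(v,''.join(lab(s[v,u]) for u in range(325,372)),'|',''.join(lab(load('s8')['img'][v,u]) for u in range(325,372)))
E
```

```text
cols 240..420/4
90 .........gg...ggggggggggggK..................GGGGGGGGGGGGGGG
96 .............gKKKKKggggKKKK...................GGGGGGGGGGGGGG
102 ..............KKKKKKKKKKKKK.....................GGGGGGGGGGGG
108 ..............KKKKKKKKKKKKK.............GGG......GGGGGGGGGGG
114 ...............KKKKKKKKKKg..............G.........GGGGGGGGGG
120 ...............KKKKKKKKK...............GG..........GGGGGGGGG
126 .......GGGGGGGGKKKKKKKgK...............G.............GGGGGGG
132 ......GGGGGGGGG.KKKKKKKgg.............GG..............GGGGGG
138 ......GGGGGGGGG.gKKKggKKgK............Gg...............GGGGG
144 ......GGGGGGGGG..KKKKKKKKK...............................GGG
150 ......GGGGGGGGG.rKKKKKKKKg................................GG
156 ......GGGGGGGGG..rKgKKKKKGGG...............................G
162 .........GGG.......gKKKGgggGGGg.............................
168 ...GGGggg..........GggggGGGgggGgg...........................
174 ...gg.ggG.GGGGgggggggggggGGGGGgggg..........................
180 ...gGgggggggggggggggggggggGGGGGGgggg........................
186 ...ggggGgggggggggggggggggggGGGGGGgggg.....
[... 2003 characters left out ...]
...ggggggggggggggggggggggg............ | ............GGGGGGGGGGGGGGGGGGGGGG.............
328 ...........ggggggggggggggggggggggg............. | ...........GGGGGGGGGGGGGGGGGGGGGG..............
332 ..........ggggggggggggggggggggggg.............. | ..........ggggggggggggGGGGGggggg...............
336 ..gggggggKKKgggggggggggggggggggggGgGGG......... | ...GGGGGgggggGGGGGGGGGGGGGGggGGGGGGGG..........
340 ..ggKgKKKKKKggggggggggggggggggggggggg.......... | ...ggggggggggGGGGGGGGGGGGGGGGGGGGGGG...........
344 ..ggKKKgKKKgggggggggggggggggggggggggg.......... | ...GggggggggGGGGGGGGGGGGGGGGGGGGGGGG...........
348 ..ggggGgggKgggggggggggggggggggggggggg.......... | ...GGGGGGggggGGGGGGGGGGGGGGGGGGGGGGGG..........
```

The image shows the lid's front edge at about 0.79 rad and the tool pose gives 0.827. The pin is unchanged in its notches. I nudge up 0.02 rad to centre in the band, settle, and hand in.

Request:
{"op": "step_arm", "data": {"targets": [{"travel":[0.003,0.0005,0.0025],"angular":[0,0,0],"gripper":0},{"travel":[0.0055,0.001,0.005],"angular":[0,0,0],"gripper":0},{"travel":[0.0055,0.001,0.005],"angular":[0,0,0],"gripper":0},{"travel":[0.0055,0.001,0.005],"angular":[0,0,0],"gripper":0},{"travel":[0.0055,0.001,0.005],"angular":[0,0,0],"gripper":0},{"travel":[0.0055,0.001,0.005],"angular":[0,0,0],"gripper":0},{"travel":[0.0055,0.001,0.005],"angular":[0,0,0],"gripper":0},{"travel":[0.0055,0.001,0.005],"angular":[0,0,0],"gripper":0}]}}

```text
t: 16.85
tool_pos: [0.5221, -0.0223, 0.2212]
tool_rot: [3.128, 0.256, -0.002]
contact_force: [0.8, -6.9, 0.9]
opening: 0.0429
grip_force: 55.2
```

```bash
python3 ang.py s14; python3 -c "
from station import ctrl
print(ctrl.get_obs()['dq'].round(4)); print(ctrl.finish_job())"
```

```text
16.9 [ 0.52208698 -0.02236204  0.22121626] 0.04283158622258398 55.17039477825165 [ 1.6449061  -7.30033593  0.31743039]
tool angle 0.844554472743657 radius 0.2241832203201946
[(np.float64(185.01373415466853), np.float64(1.04)), (np.float64(118.54208730857572), np.float64(1.06)), (np.float64(73.56981553450835), np.float64(0.78)), (np.float64(63.650058501187985), np.float64(0.38)), (np.float64(60.0067112473469), np.float64(0.8))]
[ 0.0003  0.0005  0.0007 -0.0004 -0.0009 -0.0006]
the job is handed in; nothing more can be done
None
```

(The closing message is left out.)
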